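Close the control box and lock its cover with the quarter-turn dial

ROBOT

A 6-joint arm with a two-finger parallel gripper is mounted at the origin on a cart in front of the work surface, level with it; the furniture and walls round the work are solid. World frame = base frame: x ahead of the robot, y to its left, z up, the work surface at z = 0. Lengths are in m, angles in rad, forces in N, time in s.
With the tool pointing down it reaches from about 0.375 to 0.975 m from the base axis. Payload 3.8 kg.
Tool frame: the origin (TCP) lies midway between the tips of the shut fingers; the grasp point (between the pads) lies 19 mm behind it; z points along the fingers, y is the line along which they close (so a half turn about z gives the same grasp; the last joint's range is limited). The gripper opens to 88 mm and grips with 3 to 60 N. Pads are 18 mm wide; open, the fingers measure 123 mm over their backs; the gripper's body (75 mm by 187 mm) begins 45 mm behind the grasp point.
Start: joints at [1.113, 0.264, 1.604, -0, 1.274, -0.037], TCP at [0.276, 0.616, 0.239] pointing down, gripper open.
Joint ranges: [-2.63, 2.63], [-0.94, 2.18], [0.31, 2.57], [-1.31, 4.45], [0, 2.66], [-2.55, 2.55]. Speed limits (rad/s): [2.57, 2.57, 3.14, 3.14, 3.14, 3.14].

INTERFACE

Orientations are given as a rotation vector (axis times angle).
In Python, from cell import manip, inverse_kinematics, cams, order gives the robot as it stands. Calls block until the motion is done:
- manip.move_pose(position, orientation): joint-space move of the TCP to a pose.
- manip.move_linear(position, rate=0.15, rot=None): straight line of the TCP; rot=None keeps the orientation; rate is the mean speed in m/s.
- manip.set_joints(angles): joint-space move.
- manip.set_gripper(opening, force=None): finger opening in m; force is the grip in N (None keeps the last); returns when the fingers have stopped.
- manip.dwell(seconds).
- inverse_kinematics(position, orientation): joint angles nearest the present ones, or None.
- manip.state(): the state.
- cams.capture(name): name is "scene" or "top" or "wrist"; returns a dict with "image" (480x640x3 uint8, blue, green, red), "z_map" (480x640 float32, m along the optical axis (not along the pixel's ray), 0 where there is no reading), "intrinsics" (3x3 intrinsics, pixels), "position" and "orientation" of the camera in the world; the wrist camera has in their place "T_tool_cam" (4x4, takes a point from camera to tool coordinates, whose origin is the TCP and whose axes are the flange's). Camera axes: x right, y down, z forward; pixel columns grow to the right and rows downward; lengths in m; the calibration is good to about 2 mm. A picture is of the moment at which its call begins: read the wrist's pose just before it.
A pose or a line that the arm cannot do raises manip.IKError and nothing moves.
- order.close_job(): hands the job in; it is judged then, once.
The state is a dict: "clock": time; "joint_pos": joint angles; "joint_velocities": joint speeds; "tau": joint torques, N m; "tool_pos": TCP position; "tcp_rot": TCP orientation; "contact_force": force on the tool from outside, world axes, zero at the start; "moment": the same for the moment, N m; "gripper_width": finger opening in m; "grasp_force": force on a finger pad.
Only numpy, scipy, OpenCV 4.12 (cv2) and the standard library are available. Lean on these libraries where they do the work, as an engineer would, in place of code of your own. Each camera call takes 0.05 s, during which the arm holds its last target. There are 200 camera calls.

TASK

Close up the grey control box: push its aluminium cover fully home against the rubber stop, by its upright lip or by the dial. Then set the tips of the closed fingers in the slot of the red dial and with them turn the dial a quarter turn clockwise (seen from above) as far as it goes, so that its steel tongue swings in front of the keeper post and locks the cover. Grip nothing, and leave the things lying about where they are.

Things in the scene. Friction and masses are not known exactly. Their poses are not given: they have to be found in the camera images.
- control_box: Grey sheet-metal box screwed to the bench, 200 x 340 mm (own x by y), 70 mm high; origin at the centre of its underside, z up. The cover slides on top along the box's y; +y closes. The keeper, a headed steel post 10 mm thick (head 18 mm), 22 mm high, stands on top at x = +76, y = -30 mm, on the side away from the robot; a low rubber stop at y = +94 mm meets the closed cover.
- cover (a joint): How far the sliding cover stands open, in m: 0 = fully home against the stop, at most 0.10. It starts open by 0.03 to 0.09. It slides with about 2.5 N of friction and stays where it is left. The cover is an aluminium plate 132 x 150 x 5 mm; its upper face is 75.5 mm above the bench.
- cover_lip (a point): Middle of the top edge of the cover's upright push lip, 101 mm above the bench. The lip is a plate 110 mm long (along the box's x), 5 mm thick, and stands 25 mm above the cover at its trailing (-y) edge, so that it can be pushed towards the box's +y from behind; behind it the box's bare top lies 70 mm above the bench. It moves with the cover. Axes as those of the box.
- dial (a joint): Angle of the dial on the cover, rad: 0 = unlocked (tongue 45 degrees from the box's +x towards +y), grows clockwise from above, end stop at 1.571 = locked (tongue 45 degrees from +x towards -y, at the keeper; the cover is then held). Starts at 0 to 0.25. Friction about 0.11 N m (3.5 N at the slot); stays where left. The tongue clears the keeper only with the cover home.
- dial_axis (a point): Point on the vertical turning axis of the dial, level with the top of its red walls, 97 mm above the bench. It lies 45 mm from the box's centre along +y when the cover is home, and moves with the cover. The dial is a dark disc of 57 mm radius with a red U of 10 mm walls on it, and a steel tongue 14 mm wide reaching 100 mm from the axis.
- dial_slot (a point): Middle of the finger slot in the dial, level with the top of the red walls (97 mm above the bench), 34 mm from the axis. The slot is the space inside the red U: 40 mm wide, 16 mm deep (its floor is 81 mm above the bench), from 4 mm to 48 mm from the axis, its outer end open. Its -y axis points along the slot away from the dial's axis. At dial 0 the slot lies on the -y side of the dial, locked on the -x side (towards the robot).
- driver_b: Screwdriver with orange and black handle, 32 x 225 x 29 mm, loose in front of the box; not to be disturbed. Origin at the centre of its underside.
- screw_tin: Round grey tin, 80 mm across and 44 mm high, loose at the left end of the box; not to be disturbed. Origin at the centre of its underside.
- carp_pencil: Red carpenter's pencil, 12 x 188 x 9 mm, loose at the right end of the box; not to be disturbed. Origin at the centre of its underside.

How it is judged:
On the way, in this order (a step that is already met when the one before it is completed fails the run):
1. the cover is pushed home (within 10 mm) while the dial is still unlocked (below 1.0 rad) (value of joint cover below 0.01 m and value of joint dial below 1 rad), for 0.1 s.
2. the dial is turned past 1.4 rad by the closed fingers between the two walls of its slot, not by gripping a wall (grasp point within 40 mm of the slot's middle and within 20 mm of its centre line) (value of joint dial above 1.4 rad and distance between the grasp point and dial_slot below 0.04 m and x of the grasp point in the frame of dial_slot between -0.02 and 0.02 m).
At the end, for the whole second after the job is handed in: The cover is home within 5 mm, the dial is turned to within 0.1 rad of its locked stop and at rest, and the screwdriver, tin and pencil are within 20 mm of where they were (value of joint cover below 0.005 m and value of joint dial above 1.47 rad and velocity of joint dial below 0.05 rad/s and distance of each of driver_b, screw_tin, carp_pencil from where it was at the start of the episode below 0.02 m); the robot touches nothing.
It fails at once if the screwdriver, the tin or the pencil is shifted by more than 20 mm or lifted (distance of any of driver_b, screw_tin, carp_pencil from where it was at the start of the episode above 0.02 m).
It also fails if it takes over 48 s, if anything falls off the work surface, if the arm or the gripper's body presses on something with over 40 N, if the wrist force passes 120 N, or if a joint passes its speed limit or range.

## Working session

There is one attempt and no reset: what is moved stays moved. The work goes in short steps, each a Python script; the robot and the scene stay as the last script left them, time stands still between calls to the robot, and variables do not carry over. Pictures are saved under pics/ and viewed, at most 10 in all, crops included, and the job is handed in when it is done.

```bash
mkdir -p pics
cat > h.py <<'E'
import numpy as np, cv2
from scipy.spatial.transform import Rotation as R
from cell import manip, inverse_kinematics, cams, order
def shot(n,f):
    c=cams.capture(n); cv2.imwrite(f'pics/{f}.png',c['image']); np.savez(f'pics/{f}.npz',**{k:v for k,v in c.items()}); return c
def pt(f,u,v,z=None):
    c=np.load(f'pics/{f}.npz'); K=c['intrinsics']; o=np.array(c['orientation'])
    M=o if o.shape==(3,3) else R.from_rotvec(o).as_matrix()
    r=M@np.linalg.inv(K)@[u,v,1]; p=c['position']
    d=c['z_map'][int(round(v)),int(round(u))] if z is None else (z-p[2])/r[2]
    return p+r*d
E
python3 - <<'E'
from h import *
for n in('top','scene'):
    c=shot(n,n); print(n,c['position'],c['orientation'],c['intrinsics'][0])
s=manip.state(); print(s['clock'],s['tool_pos'],s['tcp_rot'])
E
```

```text
top [0.29471533 0.31699682 1.34713437] [-1.94390851  2.26554036 -0.24509012] [602.0657904    0.         328.46297516]
scene [ 0.0711954  -0.22083476  0.53428526] [-2.0347077   0.77098982 -0.44903901] [456.77570721   0.         321.50469236]
0.1 [0.27542464 0.61554639 0.23751546] [-0.65599062 -3.07180433  0.00308506]
```

View pics/top.png

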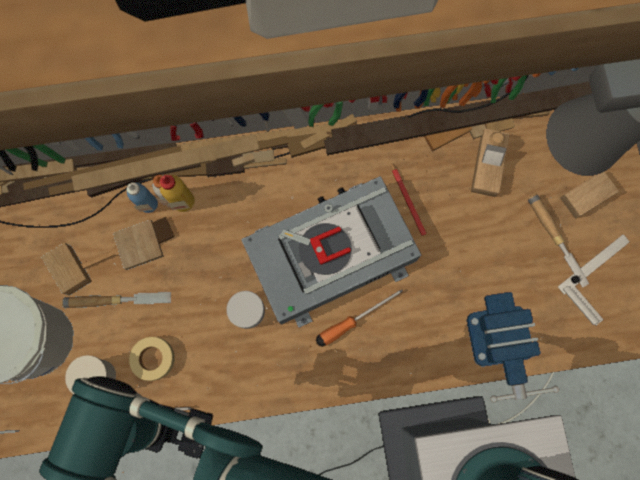

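The top view shows the box at about (332,250), with the dial near (327,247), the tin at (245,309), the screwdriver at (358,318) and the pencil at (408,200). I'll enlarge this area.

Run:
```python
from h import *
im=cv2.imread('pics/top.png')[160:340,225:435]
cv2.imwrite('pics/c1.png',cv2.resize(im,None,fx=3.3,fy=3.3,interpolation=cv2.INTER_CUBIC))
```

```text
(no output)
```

View pics/c1.png

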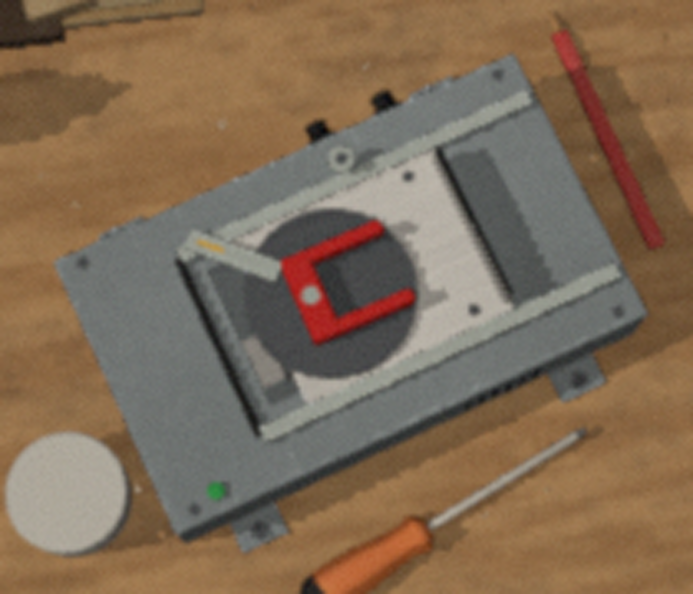

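View pics/scene.png

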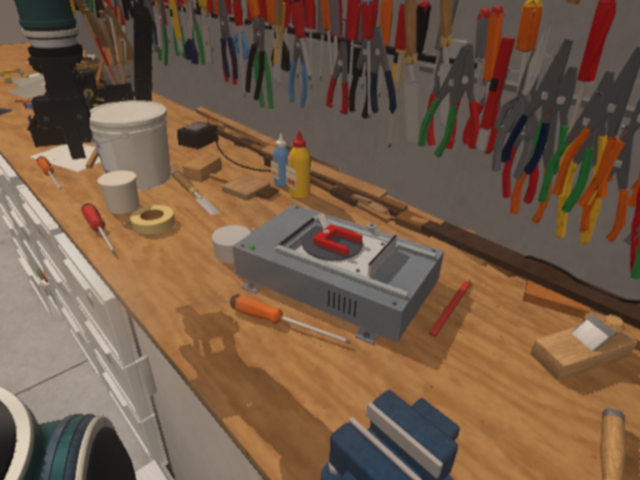

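The crop shows the box's top corners at about (57,262), (515,57), (645,310) and (182,535). The lip runs from (440,150) to (512,303), the dial pin is at (311,295) and the keeper at (342,158). The scene view agrees with this.

Run:
```python
from h import *
f=lambda u,v,z=None: pt('top',225+(u+.5)/3.3-.5,160+(v+.5)/3.3-.5,z)
C=np.array([f(*p,.07) for p in [(57,262),(515,57),(645,310),(182,535)]])
print(C.round(4)); print('sides',[np.linalg.norm(C[i]-C[i-3]).round(4) for i in range(4)])
c=C.mean(0)[:2]; y=(C[0]-C[1]+C[3]-C[2])[:2]; y/=np.linalg.norm(y); x=np.array([y[1],-y[0]])
print('c',c,'yaw',np.degrees(np.arctan2(x[1],x[0])))
B=lambda p:np.round([(p[:2]-c)@x*1e3,(p[:2]-c)@y*1e3],1)
for n,u,v,z in [('pin',311,295,.09),('keeper',342,158,.092),('lip1',440,150,.101),('lip2',512,303,.101),('tong',190,240,.09),('wall1',378,228,.097),('wall2',410,295,.097),('tin',67,492,.044),('drvtip',583,433,.01),('drvhandle',420,530,.03)]:
    p=f(u,v,z); print(n,p.round(4),B(p),'depth z',f(u,v)[2].round(3))
print('topdepth',f(120,350)[2],f(570,200)[2],f(500,130)[2])
```

```text
[[0.6203 0.464  0.07  ]
 [0.7144 0.1409 0.07  ]
 [0.5293 0.0863 0.07  ]
 [0.4297 0.4064 0.07  ]]
sides [np.float64(0.3365), np.float64(0.1929), np.float64(0.3353), np.float64(0.1992)]
c [0.57342063 0.274408  ] yaw 16.759701661813065
pin [0.5683 0.3017 0.09  ] [ 3.  27.6] depth z 0.098
keeper [0.6558 0.268  0.092 ] [ 77.  -29.9] depth z 0.092
lip1 [0.6488 0.2043 0.101 ] [ 52.  -88.8] depth z 0.105
lip2 [0.5411 0.1753 0.101 ] [-59.5 -85.6] depth z 0.07
tong [0.6166 0.3742 0.09  ] [70.1 83.1] depth z 0.088
wall1 [0.6042 0.2522 0.097 ] [ 23.  -30.1] depth z 0.096
wall2 [0.5571 0.2388 0.097 ] [-25.9 -29.4] depth z 0.099
tin [0.4718 0.4792 0.044 ] [-38.3 225.4] depth z 0.046
drvtip [0.463  0.1327 0.01  ] [-146.6 -103.9] depth z 0.017
drvhandle [0.4133 0.2533 0.03  ] [-159.5   26. ] depth z 0.026
topdepth 0.07086951151670573 0.0717461875558354 0.06933148782455856
```

The measurements agree: the keeper falls at (77,-30) in box coordinates, and the lip at y≈-87 puts the cover open about 33 mm. The dial is near 0. Next I check IK, then approach behind the lip and push until the force rises.

```bash
cat >> h.py <<'E'
c=np.array([.5734,.2744]); yaw=np.radians(16.76)
ex=np.array([np.cos(yaw),np.sin(yaw)]); ey=np.array([-ex[1],ex[0]])
W=lambda x,y,z: np.r_[c+ex*x+ey*y,z]
def rot(phi,s=1): # tool down, tool y = s * slot direction at dial angle phi
    a=yaw-np.pi/2-phi; Y=s*np.array([np.cos(a),np.sin(a),0]); Z=np.array([0,0,-1.])
    return R.from_matrix(np.c_[np.cross(Y,Z),Y,Z]).as_rotvec()
def box(p): return np.round([(p[:2]-c)@ex*1e3,(p[:2]-c)@ey*1e3,p[2]*1e3],1)
def F():
    s=manip.state(); f=np.array(s['contact_force'])
    print(round(s['clock'],2),'tcp',box(np.array(s['tool_pos'])),'F',np.round([f[:2]@ex,f[:2]@ey,f[2]],1)); return np.r_[f[:2]@ex,f[:2]@ey,f[2]]
E
python3 - <<'E'
from h import *
for s in (1,-1):
    for n,x,y,z,ph in [('hi',0,-122,.17,0),('lo',0,-122,.08,0),('slot',0,11,.085,0),('end',-32,45,.085,1.57),('endup',-32,45,.17,1.75)]:
        q=inverse_kinematics(W(x,y,z),rot(ph,s)); print(s,n,None if q is None else np.round(q,2))
E
```

```text
1 hi None
1 lo None
1 slot None
1 end None
1 endup None
-1 hi None
-1 lo None
-1 slot None
-1 end None
-1 endup None
```

`W` needed metres but I passed millimetres. I'll fix that.

```bash
sed -i 's/c+ex\*x+ey\*y,z/c+(ex*x+ey*y)*1e-3,z/' h.py
python3 - <<'E'
from h import *
for s in (1,-1):
    for n,x,y,z,ph in [('hi',0,-122,.17,0),('lo',0,-122,.08,0),('slot',0,11,.085,0),('end',-32,45,.085,1.57),('endup',-32,45,.17,1.75)]:
        q=inverse_kinematics(W(x,y,z),rot(ph,s)); print(s,n,None if q is None else np.round(q,2))
E
```

```text
1 hi [ 0.21  0.23  1.78 -0.    1.13  1.49]
1 lo [ 0.21  0.32  1.85 -0.    0.98  1.49]
1 slot [ 0.42  0.33  1.82 -0.    0.99  1.7 ]
1 end None
1 endup None
-1 hi [ 0.21  0.23  1.78 -0.    1.13 -1.65]
-1 lo [ 0.21  0.32  1.85 -0.    0.98 -1.65]
-1 slot [ 0.42  0.33  1.82 -0.    0.99 -1.44]
-1 end [ 0.49  0.28  1.88 -0.    0.98  0.19]
-1 endup [ 0.49  0.2   1.81 -0.    1.13  0.37]
```

Run:
```python
from h import *
manip.set_gripper(0,20)
manip.move_pose(W(0,-122,.2),rot(0,-1)); F()
manip.move_linear(W(0,-122,.081)); f0=F()
if abs(f0).max()<8:
    for y in list(range(-114,-78,6))+list(range(-78,-62,2)):
        manip.move_linear(W(0,y,.081),rate=.06); f=F()
        if f0[1]-f[1]>12: break
```

```text
3.44 tcp [ 1.000e-01 -1.213e+02  2.001e+02] F [-0.1  0.9  0.6]
4.38 tcp [   0.9 -121.9   82. ] F [-0.3 -0.4  0.6]
4.67 tcp [   0.7 -113.5   82.1] F [ 0.3 -0.6 -0.5]
4.92 tcp [   0.  -107.6   81.1] F [-0.3 -0.1 -0. ]
5.17 tcp [  -0.  -101.7   81. ] F [0.5 0.6 0.3]
5.42 tcp [ -0.1 -95.6  80.9] F [-0.5  0.2 -0. ]
5.67 tcp [  0.  -89.5  81. ] F [-0.3 -0.2  0.7]
5.92 tcp [ -0.  -83.4  81. ] F [ 1.2  0.  -0.2]
6.17 tcp [  0.  -77.4  81. ] F [0.2 0.2 1.3]
6.42 tcp [ -0.  -75.9  81. ] F [ 0.4 -0.3  0.5]
6.67 tcp [ -0. -74.  81.] F [-0.3 -1.2  1.1]
6.92 tcp [ -0.  -71.9  81. ] F [ 0.2 -2.   0.1]
7.17 tcp [  0.  -71.7  81.1] F [ 0.1 -7.4 -0.3]
7.42 tcp [  0.  -71.6  81.1] F [ -0.2 -13.9   1.6]
```

The motion stopped hard at y≈-71.6 mm, where I predicted about -73.5, so the cover should be home. I'll back off and check with a closer look.

Run:
```python
from h import *
manip.move_linear(W(0,-80,.081),rate=.1)
manip.move_linear(W(0,-80,.16),rate=.25)
manip.move_linear(W(0,-20,.26),rate=.25)
s=manip.state(); w=shot('wrist','w1')
T=np.eye(4); T[:3,:3]=R.from_rotvec(s['tcp_rot']).as_matrix(); T[:3,3]=s['tool_pos']
M=T@w['T_tool_cam']; np.savez('pics/w1.npz',image=w['image'],z_map=w['z_map'],intrinsics=w['intrinsics'],position=M[:3,3],orientation=M[:3,:3])
print(s['clock'],M.round(3))
```

```text
8.7667 [[-0.29   0.918  0.271  0.508]
 [ 0.957  0.278  0.08   0.235]
 [-0.002  0.282 -0.959  0.404]
 [ 0.     0.     0.     1.   ]]
```

View pics/w1.png

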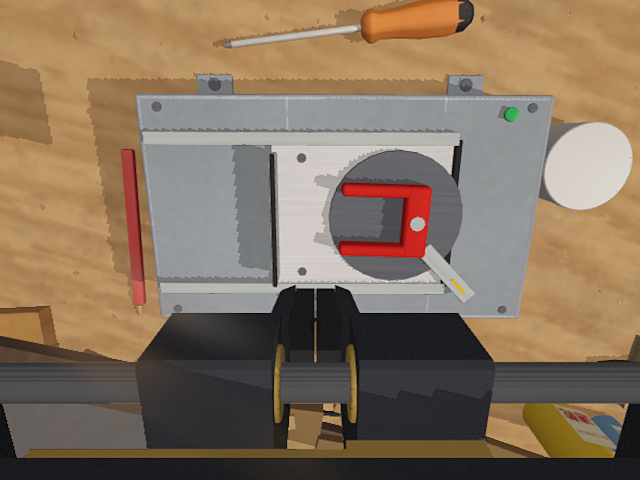

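The wrist view shows the cover's leading edge against the stop near (457,190). The slot opens to the left, with wall ends at (343,190) and (342,247) and the inner end at x≈405. The tongue tip is at (467,296). The keeper is hidden behind the gripper.

Run:
```python
from h import *
for n,u,v,z in [('w1end',341,190,.097),('w2end',340,247,.097),('inner1',406,197,.097),('inner2',404,242,.097),('pin',418,224,.098),('base1',431,188,.097),('base2',426,257,.097),('tong',467,296,.088),('lipTop1',274,152,.101),('lipTop2',276,286,.101),('discL',330,214,.081),('discR',462,214,.081),('discT',396,150,.081),('discB',393,281,.081),('corner',137,96,.07),('corner',553,96,.07)]:
    print(n,box(pt('w1',u,v,z)),'dz',pt('w1',u,v)[2].round(3))
```

```text
w1end [-23.2   1.5  97. ] dz 0.093
w2end [24.   1.6 97. ] dz 0.095
inner1 [-17.7  53.2  97. ] dz 0.095
inner2 [19.6 54.  97. ] dz 0.096
pin [ 4.1 64.1 98. ] dz 0.098
base1 [-24.9  72.4  97. ] dz 0.081
base2 [32.6 73.2 97. ] dz 0.084
tong [ 71.9 114.9  88. ] dz 0.083
lipTop1 [-52.8 -50.2 101. ] dz 0.079
lipTop2 [ 57.1 -51.6 101. ] dz 0.102
discL [-0.2 -6.3 81. ] dz 0.081
discR [ -0.4 105.2  81. ] dz 0.07
discT [-53.2  46.3  81. ] dz 0.078
discB [60.7 50.4 81. ] dz 0.074
corner [ -94.7 -162.5   70. ] dz 0.07
corner [-95.  172.1  70. ] dz 0.07
```

The disc centre is at about (3,49). Allowing for the 4 mm shift of the box corners in this view, that is the home position (0,45). The slot runs along -y, so the dial is near 0. Next I insert the fingers and sweep.

Run:
```python
from h import *
A=np.array([1.,47.5]); r=32
def P(phi,off,z): 
    d=np.array([-np.sin(phi),-np.cos(phi)]); t=np.array([-np.cos(phi),np.sin(phi)])
    return W(*(A+r*d+off*t),z)
manip.move_linear(P(0,0,.13),rate=.2)
f0=F()
for z in (.1,.092,.087):
    manip.move_linear(P(0,0,z),rate=.08); f=F()
    if abs(f-f0).max()>10: print('contact'); raise SystemExit
for off in (6,11):
    manip.move_linear(P(0,off,.087),rate=.05); F()
for phi in np.arange(.1,1.80,.1):
    manip.move_linear(P(phi,11,.087),rate=.03,rot=rot(phi,-1)); f=F()-f0
    t=np.array([-np.cos(phi),np.sin(phi)]); n=f[:2]@t; print(round(phi,2),'tang',n.round(1))
    if n<-14 or abs(f).max()>25: break
```

```text
9.64 tcp [  1.5  15.1 130.5] F [ 0.4  0.3 -0. ]
10.17 tcp [ 0.5 15.4 99.2] F [0.4 0.6 0.4]
10.42 tcp [ 0.6 15.5 91.4] F [-0.5 -0.   0.4]
10.67 tcp [ 0.7 15.5 86.6] F [-0.2  0.  -0.2]
10.93 tcp [-5.4 15.5 87.1] F [ 0.5 -0.1 -0.3]
11.18 tcp [-8.6 15.9 87.6] F [ 5.   1.  -3.1]
11.45 tcp [-11.5  17.   87.6] F [ 5.4  0.4 -2.8]
0.1 tang -5.0
11.72 tcp [-14.3  18.4  87.6] F [ 5.9 -0.3 -3.5]
0.2 tang -5.6
11.98 tcp [-17.   20.2  87.6] F [ 6.7  0.2 -3.8]
0.3 tang -6.1
12.25 tcp [-19.5  22.1  87.6] F [ 7.5 -1.  -4. ]
0.4 tang -7.1
12.52 tcp [-21.9  24.4  87.7] F [ 6.8 -0.3 -4.1]
0.5 tang -6.0
12.78 tcp [-23.9  26.9  87.6] F [ 7.8 -1.2 -2.8]
0.6 tang -6.9
13.05 tcp [-25.9  29.6  87.7] F [ 6.4 -2.2 -3.9]
0.7 tang -6.2
13.32 tcp [-27.6  32.5  87.7] F [ 6.3 -2.  -2.4]
0.8 tang -5.8
13.58 tcp [-29.   35.5  87.7] F [ 7.2 -1.1 -2.8]
0.9 tang -5.4
13.85 tcp [-30.2  38.7  87.7] F [ 5.9 -1.9 -2.7]
1.0 tang -4.9
14.12 tcp [-31.1  42.   87.6] F [ 4.8 -2.4 -1.6]
1.1 tang -4.4
14.38 tcp [-31.6  45.4  87.6] F [ 4.5 -3.  -0.5]
1.2 tang -4.6
14.65 tcp [-31.8  48.8  87.6] F [ 4.2 -3.3 -0.1]
1.3 tang -4.5
14.92 tcp [-31.6  52.2  87.5] F [ 3.4 -2.8 -0. ]
1.4 tang -3.7
15.18 tcp [-31.1  55.6  87.4] F [ 3.4 -3.8  0.6]
1.5 tang -4.3
15.45 tcp [-30.9  57.9  87.3] F [ 0.9 -6.6  2.3]
1.6 tang -6.9
15.72 tcp [-31.8  57.5  87.1] F [ -4.5 -19.    9.6]
1.7 tang -19.8
```

Resistance rises sharply at φ≈1.6, which is the end stop. I'll release, lift, move aside and check.

Run:
```python
from h import *
manip.move_linear(W(-32,48,.087),rate=.05); F()
manip.move_linear(W(-32,48,.16),rate=.15)
manip.move_linear(W(-60,-20,.26),rate=.25)
print(F()); shot('wrist','w2')
```

```text
16.16 tcp [-32.4  48.3  86.8] F [ 0.4 -0.3 -0.3]
17.44 tcp [-60.6 -19.9 258.5] F [-0.6 -1.3  0.1]
[-0.55798131 -1.28170001  0.05365975]
```

View pics/w2.png

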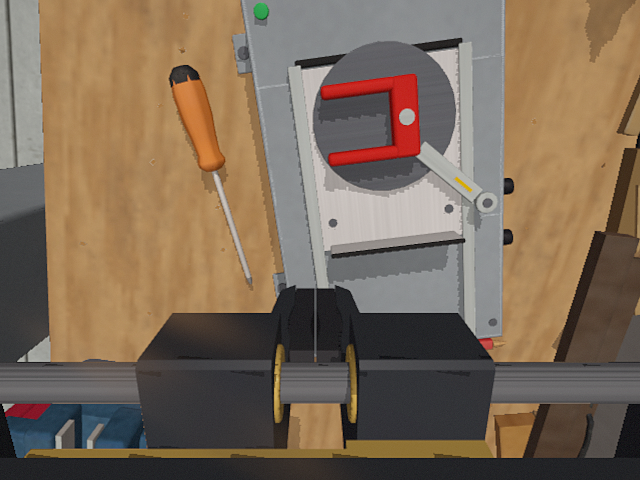

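The picture shows the slot walls parallel to the lip, from (325,92) to (390,84) against (333,250) to (463,237). The tongue lies at the keeper head (487,202), the cover is up against the stop, and the screwdriver is untouched. I'm handing the job in.

```bash
python3 -c "
from h import *
print(order.close_job())"
```

```text
the job is handed in; nothing more can be done
None
```

I pushed the cover home, turned the dial to its locked stop with the tongue at the keeper, and handed the job in at about 17.5 s on the robot's clock; the hand-in call gave no verdict.

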